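# Wedge a pebble tight in its painting clamp

### The arm

A 6-joint arm with a two-finger parallel gripper is mounted at the origin on the work surface. World frame = base frame: x ahead of the robot, y to its left, z up, the work surface at z = 0. Lengths are in m, angles in rad, forces in N, time in s.
With the tool pointing down it reaches from about 0.3 to 0.85 m from the base axis. Payload 5.4 kg.
Tool frame: the origin (TCP) lies midway between the tips of the shut fingers; the grasp point (between the pads) lies 19 mm behind it; z points along the fingers, y is the line along which they close (so a half turn about z gives the same grasp; the last joint's range is limited). The gripper opens to 85 mm and grips with 20 to 120 N. Pads are 22 mm wide; open, the fingers measure 114 mm over their backs; the gripper's body (76 mm by 85 mm) begins 54 mm behind the grasp point. The pads swing forward as they close: fully open they stand 13 mm farther back than shut.
Start: joints at [1.086, 0.158, 1.597, -0, 1.386, -0.21], TCP at [0.156, 0.553, 0.231] pointing down, gripper open.
Joint ranges: [-2.91, 2.91], [-0.94, 2.29], [0.18, 2.7], [-1.29, 4.43], [0.17, 2.64], [-3, 3]. Speed limits (rad/s): [2.57, 2.57, 3.14, 3.14, 3.14, 3.14].

### API

Orientations are given as a 3x3 rotation matrix whose columns are the frame's x, y, z axes.
In Python, from station import read_state, camera, finish_job, find_in gives the robot as it stands. The module is installed in compiled form; this text tells all that it offers.
- The arm moves only by the shell command python3 -m handwheel 'ROWS' [OPENING] [FORCE]. ROWS is JSON, a list of rows, each an object with "offset": the shift along the tool's x, y, z in m, a list of three; "roll": the turn about the tool's z in rad. A call has exactly 10 rows; each row is the pose to reach, as a shift and turn from the pose commanded when the call began, along the tool's axes at that moment; what a row does not reach only later rows make up. A row lasts 1/10 s, in which the tool goes at most 50 mm and 8.59 degrees, less where a joint would pass 70% of its speed; a pose out of reach is approached as far as the arm can. A call with a gripper value outside its range is refused whole. OPENING is the opening, from 0 (shut) to 1 (fully open), set as the call begins (- or left out, the last holds). The fingers move at their own pace and stop on an object; FORCE is the grip in N (left out, the last holds). Time passes only in rows, so rows that repeat a pose let the fingers close, or fill a call up. It gives the time, the measured TCP pose, the force, the opening and the grip force at its end, in the units of the state.
- read_state(): the state, without advancing time (a new reading comes with each control period).
- camera(name): name is "scene" or "top"; returns a dict with "image" (480x640x3 uint8, red, green, blue), "z_map" (480x640 float32, m along the optical axis (not along the pixel's ray), 0 where there is no reading), "K" (3x3 intrinsics, pixels), "R" (3x3) and "t" (3): a world point X has camera coordinates R X + t. Camera axes: x right, y down, z forward; pixel columns grow to the right and rows downward; lengths in m; the calibration is good to about 2 mm. A picture is of the moment at which its call begins.
- finish_job(): hands the job in; it is judged then, once.
Trained networks look in the newest picture that a camera, given by its name, has taken for a name from the list of things; names that differ only in an ending like _2 or _b are one class to them, and where a whole thing is asked for, a point or a joint stands for the part that bears it (a point fixed in the world has none). Each returns a list of dicts, best first, with "confidence" (0 to 1); they miss things now and then, are a little off and sometimes report something else, mostly with a low value. They report only what shows in the picture. A call takes as long as a camera call. They do not tell look-alikes from the thing itself.
- find_in(camera, query): "extent" ([left, top, width, height] in pixels, round what is visible of it).
The state is a dict: "t": time; "qpos": joint angles; "joint_velocities": joint speeds; "tau": joint torques, N m; "position": TCP position; "tool_rot": TCP orientation; "wrist_force": force on the tool from outside, world axes, zero at the start; "torque": the same for the moment, N m; "gripper_width": opening from 0.0 (shut) to 1.0 (fully open); "grasp_force": force on a finger pad.
Only numpy, scipy, OpenCV 4.12 (cv2) and the standard library are available. Lean on these libraries where they do the work, as an engineer would, in place of code of your own. Each camera call takes 0.05 s, during which the arm holds its last target. There are 200 camera calls.

### The job

Clamp the pebble for painting: take the loose wooden gib key, start its thin end into the open mouth between the clamp's rail and its sliding jaw, lying flat, and push or tap it in by its head until the jaw holds the pebble tight against the stop. Stop as soon as it is firmly tight, because forcing it chips the pebble; then let go and leave the other things on the table where they are.

Things in the scene. Friction and masses are not known exactly. Their poses are not given: they have to be found in the camera images.
- jig_mouth (a point): Mouth of the clamp, where the key enters: the point on the board's top face (18 mm above the table) at the front end of the fixed rail, on the rail's inner face (y = 0). x points into the mouth, the way the key is driven; z up. The key slides in along the rail on its -y side, straight side on the rail, flat on the board, its head staying outside. The clamp is fixed to the table.
- rail_top (a point): Centre of the top of the fixed rail, 48 mm above the table, 40 mm past the mouth along x and 12 mm to its +y side; axes as jig_mouth. The rail is a wooden bar 80 mm long, 24 mm wide and 30 mm high over the board. At its front end a guide 20 mm long and equally high stands before the mouth and flares outwards to +y by 0.35 rad, to lead the key in.
- jig: The clamp's plywood board, 200 (x) x 190 (y) x 18 mm; origin on the table right under jig_mouth, same axes. The board reaches 100 mm from it to either side along x (so the key can lie on it before the mouth), 40 mm to +y and 150 mm to -y.
- jaw_top (a point): Middle of the top of the sliding jaw, 47 mm above the table; axes as jig_mouth. The jaw is a wooden block 80 mm long (x), 30 mm high, next to the rail; it slides loosely along y (1 to 4 N on the key) until it meets the pebble and this the stop. Its side towards the rail slants at the key's taper. At the start the gap from rail to jaw is 14 to 15 mm at the mouth, and 10.7 mm less at the far end.
- pebble: The white pebble to be clamped, a natural round flat stone some 45 to 50 mm across and 22 mm high, lying loosely on the board between the jaw and the stop (a bolted wooden block on the jaw's -y side), a few mm off one or both; origin under its centre. It is held tight when the jaw presses on it with more than 5 N and it chips above 22 N.
- key_head (a point): Centre of the head of the dark wooden gib key, which lies flat on the table. The head is a block 28 mm long (x), 30 wide (y), 30 high, to be gripped across its width; underside 15 mm below this point. x points from head to tip, z up. The wedge body starts at the head's +x face: 100 mm long, 26 high. The key weighs about 90 g.
- key: The same key; origin on its underside, where the body's straight side meets the head (14 mm in x and 12 mm in y from key_head). The straight side runs along x at y = 0; the other tapers 1 in 7.5: 10 mm thick at the tip, 23 mm at the head. Waxed, so it slides. Once it bites, a push of 10 to 15 N on its head along x makes it tight and it stays by friction; 20 N is too much.
- key_tip (a point): Middle of the thin end of the key, 114 mm from key_head along x and 5 mm from the straight side. The key gets tight with this end 55 to 87 mm past the mouth: it differs each time with the stone and the stop, and can only be felt; a few mm more or less are too tight or too loose.
- packer: Bystander: straight dark wooden block 95 x 26 x 22 mm, not tapered; origin under its centre.
- pot_a: Bystander: closed paint pot 42 mm across, 45 mm high, blue lid; origin under its centre.
- pot_b: Bystander: closed paint pot 42 mm across, 45 mm high, orange lid; origin under its centre.
- painted: Bystander: finished blue pebble 54 mm across, 20 mm high; origin under its centre.
- spare: Bystander: small grey pebble 42 mm across, 16 mm high, lying on the near -y corner of the board; origin under its centre.
- brush: Bystander: paint brush 170 mm long lying to the -y side of the clamp; origin at its middle, on the underside.
Things that resemble listed ones, but are neither listed nor needed, are in the scene too. Leave any orange or purple look-alike of the key alone.

How it is judged:
On the way:
1. the key's thin end is in the mouth, between rail and jaw, with the key lying on the board (x of key_tip in the frame of jig_mouth above 0.008 m and y of key_tip in the frame of jig_mouth between -0.024 and 0 m and z of key_tip in the frame of jig_mouth below 0.02 m), for 0.1 s.
At the end, for the whole second after the job is handed in: The key lies flat on the board (tilt under 0.1 rad) between rail and jaw, tip at least 45 mm past the mouth and head outside, and stays wedged by itself; the pebble lies flat (tilt under 0.2 rad) and the clamp presses on it with more than 5 N (contact force between pebble and jig above 5 N and x of key_tip in the frame of jig_mouth above 0.045 m and x of key_head in the frame of jig_mouth below -0.014 m and y of key_tip in the frame of jig_mouth between -0.024 and 0 m and z of key_tip in the frame of jig_mouth below 0.018 m and angle between key_head's own z axis and vertical below 0.1 rad and angle between pebble's own z axis and vertical below 0.2 rad); the robot touches nothing.
It fails at once if the pebble is squeezed in the clamp with more than 22 N and chips (contact force between pebble and jig above 22 N).
It fails at once if a bystander is moved by more than 30 mm (distance of any of packer, pot_a, pot_b, painted, spare, brush from where it was at the start of the episode above 0.03 m).
It also fails if it takes over 48 s, if anything falls off the work surface, if the arm or the gripper's body presses on something with over 40 N, if the wrist force passes 120 N, or if a joint passes its speed limit or range.

## Working session

There is one attempt and no reset: what is moved stays moved. The work goes in short steps, Python scripts to look and compute and a shell command to move; the robot and the scene stay as the last step left them, time stands still between calls to the robot, and variables do not carry over. Pictures are saved under pics/ and viewed, at most 10 in all, crops included, and the job is handed in when it is done.

```bash
mkdir -p pics; cat > h.py <<'E'
import numpy as np, cv2
from station import *
def snap(n):
    c=camera(n); np.savez('%s.npz'%n,**c); return c
def load(n): return dict(np.load('%s.npz'%n))
def cloud(c):
    v,u=np.mgrid[0:480,0:640]; z=c['z_map']; K=c['K']
    P=np.stack([(u-K[0,2])/K[0,0]*z,(v-K[1,2])/K[1,1]*z,z],-1)
    return (P-c['t'])@c['R']
E
python3 - <<'E'
from h import *
for n in ['top','scene']:
    c=snap(n); cv2.imwrite(f'pics/{n}0.png',c['image'][:,:,::-1])
    for q in ['key','key_head','jig','rail_top','jaw_top','pebble','packer','spare']:
        print(n,q,[(np.round(d['confidence'],2),np.round(d['extent']).tolist()) for d in find_in(n,q)[:3]])
E
```

```text
top key [(np.float64(0.95), [228.0, 219.0, 30.0, 56.0]), (np.float64(0.95), [210.0, 309.0, 55.0, 15.0]), (np.float64(0.74), [284.0, 273.0, 47.0, 20.0])]
top key_head [(np.float64(0.97), [228.0, 218.0, 28.0, 51.0]), (np.float64(0.92), [162.0, 361.0, 38.0, 45.0]), (np.float64(0.91), [208.0, 310.0, 52.0, 14.0])]
top jig [(np.float64(0.64), [345.0, 190.0, 86.0, 88.0])]
top rail_top [(np.float64(0.59), [345.0, 193.0, 83.0, 80.0])]
top jaw_top [(np.float64(0.76), [365.0, 198.0, 17.0, 33.0])]
top pebble [(np.float64(0.58), [382.0, 200.0, 18.0, 20.0]), (np.float64(0.18), [348.0, 186.0, 81.0, 90.0])]
top packer [(np.float64(0.86), [216.0, 166.0, 19.0, 37.0])]
top spare [(np.float64(0.69), [407.0, 252.0, 18.0, 14.0]), (np.float64(0.67), [366.0, 194.0, 18.0, 40.0])]
scene key [(np.float64(0.96), [403.0, 262.0, 49.0, 31.0]), (np.float64(0.69), [374.0, 292.0, 25.0, 53.0]), (np.float64(0.61), [332.0, 244.0, 38.0, 41.0])]
scene key_head [(np.float64(0.92), [401.0, 259.0, 51.0, 36.0]), (np.float64(0.75), [332.0, 248.0, 39.0, 39.0]), (np.float64(0.73), [378.0, 290.0, 19.0, 48.0])]
scene jig [(np.float64(0.79), [208.0, 225.0, 111.0, 74.0]), (np.float64(0.22), [342.0, 354.0, 39.0, 35.0])]
scene rail_top [(np.float64(0.87), [208.0, 223.0, 113.0, 76.0]), (np.float64(0.59), [238.0, 252.0, 18.0, 15.0])]
scene jaw_top [(np.float64(0.71), [245.0, 249.0, 30.0, 34.0])]
scene pebble []
scene packer [(np.float64(0.93), [336.0, 356.0, 45.0, 35.0])]
scene spare [(np.float64(0.58), [252.0, 220.0, 18.0, 11.0])]
```

```bash
python3 - <<'E'
from h import *
c=load('top'); P=cloud(c)
im=cv2.resize(c['image'][150:420,130:450,::-1],None,fx=2.2,fy=2.2,interpolation=cv2.INTER_CUBIC)
cv2.imwrite('pics/top1.png',im)
for p in [(242,247),(237,316),(181,383),(307,283),(225,185),(372,214),(420,260),(345,190),(430,275)]:
    print(p,np.round(P[p[1],p[0]],3))
print(np.round(c['K'],1).tolist(),np.round(-c['R'].T@c['t'],3))
E
```

```text
(242, 247) [0.553 0.202 0.025]
(237, 316) [0.39  0.213 0.029]
(181, 383) [0.243 0.339 0.028]
(307, 283) [0.465 0.05  0.008]
(225, 185) [0.707 0.244 0.026]
(372, 214) [ 0.621 -0.108  0.051]
(420, 260) [ 0.511 -0.218  0.034]
(345, 190) [ 0.695 -0.049  0.003]
(430, 275) [ 0.478 -0.246  0.008]
[[510.9, 0.0, 320.2], [0.0, 510.9, 245.8], [0.0, 0.0, 1.0]] [0.341 0.035 1.225]
```

View pics/top1.png

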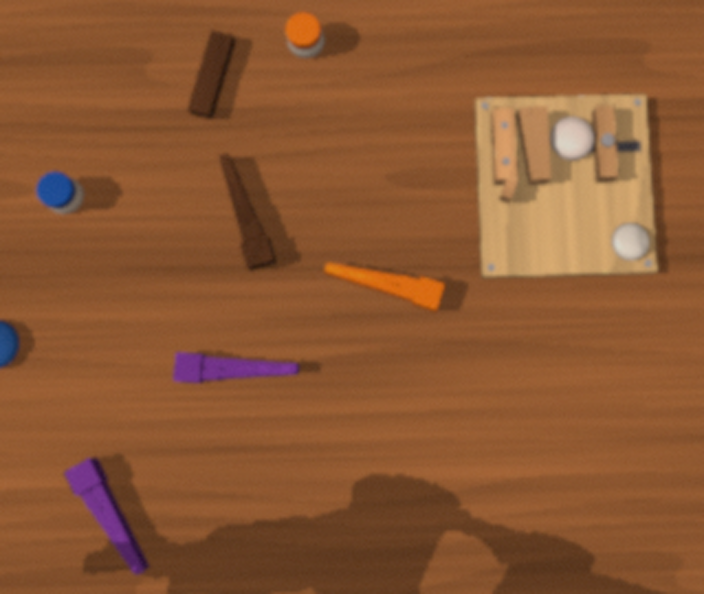

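View pics/scene0.png

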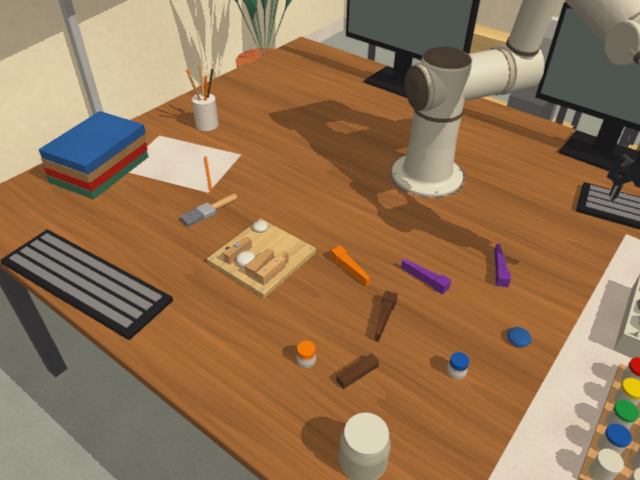

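The crop shows the key-like things at these full-image pixels: dark gib key (242,245) with its head at (247,264) and tip at (233,221), orange (305,280), purple (237,316), purple (181,383), and the straight dark packer (225,185). I choose the dark tapered one with a head at (242,245). The clamp is at (387,234) with its mouth facing the robot (image down), and the rail is on the left, the +y side.

```bash
cat >> h.py <<'E'
from scipy.optimize import minimize
def box(x0,x1,y0,y1,z0,z1): return np.array([(x,y,z) for x in (x0,x1) for y in (y0,y1) for z in (z0,z1)])
# key frame parts (origin key), jig frame parts
KEY=[box(-28,0,-27,3,0,30)/1e3, np.array([(x,y,z) for x,y in((0,0),(0,-23),(100,-10),(100,0)) for z in (0,26)])/1e3]
BOARD=[box(-100,100,-150,40,0,18)/1e3]
RAIL=[box(0,80,0,24,18,48)/1e3]
S=8
def sil(c,parts,p,z0,roi):
    x,y,w,h=roi; m=np.zeros((h*S,w*S),np.uint8)
    R=np.array([[np.cos(p[2]),-np.sin(p[2]),0],[np.sin(p[2]),np.cos(p[2]),0],[0,0,1]])
    for b in parts:
        X=(b@R.T+[p[0],p[1],z0])@c['R'].T+c['t']; q=X@c['K'].T; q=q[:,:2]/q[:,2:]
        q=(q-[x-.5,y-.5])*S
        cv2.fillConvexPoly(m,cv2.convexHull(np.round(q*16).astype(np.int32)),1,shift=4)
    return m
def fit(c,parts,p0,z0,mask,roi):
    x,y,w,h=roi; M=cv2.resize(mask[y:y+h,x:x+w].astype(np.uint8),None,fx=S,fy=S,interpolation=cv2.INTER_NEAREST)
    f=lambda p:-(M&(m:=sil(c,parts,p,z0,roi))).sum()/((M|m).sum())
    best=None
    for a in (0,.1,-.1):
        s=np.array(p0)+[0,0,a]
        r=minimize(f,s,method='Nelder-Mead',options=dict(initial_simplex=s+np.array([[0,0,0],[.015,0,0],[0,.015,0],[0,0,.1]]),xatol=1e-4,fatol=1e-5))
        if best is None or r.fun<best.fun: best=r
    return best.x,-best.fun
def measure(c):
    P=cloud(c); Z=P[...,2]
    return P,Z
E
python3 - <<'E'
from h import *
c=load('top'); P,Z=measure(c); hsv=cv2.cvtColor(c['image'],cv2.COLOR_RGB2HSV)
kp,i=fit(c,KEY,(.53,.2,.25),0,Z>.006,(220,205,45,80)); print('key',kp,i)
jp,i=fit(c,BOARD,(.58,-.08,-.02),0,Z>.009,(335,180,105,105)); print('jig',jp,i)
R=lambda a:np.array([[np.cos(a),-np.sin(a)],[np.sin(a),np.cos(a)]])
print('head',kp[:2]+R(kp[2])@[-.014,-.012])
hi=(Z>.040)&(Z<.06)&(P[...,0]>.5)&(P[...,1]<0)
q=(P[hi][:,:2]-jp[:2])@R(jp[2])*1e3
h,xe,ye=np.histogram2d(q[:,0],q[:,1],bins=[np.arange(-30,101,10),np.arange(-120,40,4)])
print(ye[:-1].astype(int).tolist()); 
for a,b in zip(xe,h): print(int(a),b.astype(int).tolist())
rot=lambda a:0
vis=c['image'][:,:,::-1].copy()
for parts,p in((KEY,kp),(BOARD,jp),(RAIL,jp)):
    pass
big=cv2.resize(vis,None,fx=S,fy=S,interpolation=cv2.INTER_CUBIC)
def crop(roi,parts,p):
    x,y,w,h=roi; b=big[y*S:(y+h)*S,x*S:(x+w)*S].copy()
    for prt in parts:
        cs,_=cv2.findContours(sil(c,[prt],p,0,roi),0,1); cv2.drawContours(b,cs,-1,(0,255,0),1)
    return b
a=crop((220,210,42,70),KEY,kp); b=crop((340,195,50,70),BOARD+RAIL,jp)
cv2.imwrite('pics/crop1.png',np.hstack([a,b]))
print(np.round(read_state()['tool_rot'],3).tolist())
E
```

```text
key [ 0.55870216  0.17761203 -0.17253201] -255806857023928.75
jig [ 0.61677384 -0.06020284 -0.02120923] -34532824279660.902
head [0.54284989 0.16819367]
[-120, -116, -112, -108, -104, -100, -96, -92, -88, -84, -80, -76, -72, -68, -64, -60, -56, -52, -48, -44, -40, -36, -32, -28, -24, -20, -16, -12, -8, -4, 0, 4, 8, 12, 16, 20, 24, 28, 32]
-30 [9, 0, 0, 0, 0, 0, 0, 0, 0, 0, 0, 0, 0, 2, 8, 8, 5, 6, 9, 1, 0, 0, 5, 5, 8, 7, 5, 8, 4, 0, 0, 0, 0, 0, 0, 0, 0, 0, 0]
-20 [5, 0, 0, 0, 0, 0, 0, 0, 0, 0, 0, 0, 0, 0, 7, 8, 5, 7, 8, 5, 0, 0, 4, 4, 8, 8, 5, 8, 4, 0, 0, 0, 0, 0, 0, 0, 0, 0, 0]
-10 [6, 0, 1, 0, 3, 1, 3, 5, 1, 4, 0, 0, 0, 2, 6, 9, 6, 6, 10, 7, 1, 0, 4, 4, 8, 8, 6, 5, 4, 0, 0, 0, 0, 0, 0, 0, 0, 0, 0]
0 [8, 0, 3, 4, 5, 6, 6, 5, 3, 4, 8, 2, 0, 2, 8, 8, 8, 4, 7, 9, 3, 0, 4, 6, 7, 9, 7, 8, 4, 0, 0, 0, 0, 0, 0, 0, 0, 0, 0]
10 [8, 1, 4, 4, 8, 8, 4, 7, 7, 4, 7, 6, 1, 4, 3, 9, 10, 5, 8, 6, 5, 0, 5, 4, 8, 8, 6, 4, 6, 0, 0, 0, 0, 0, 0, 0, 0, 0, 0]
20 [10, 0, 1, 2, 5, 7, 6, 5, 6, 4, 4, 1, 0, 1, 6, 6, 8, 6, 7, 8, 9, 1, 4, 9, 5, 8, 9, 5, 10, 0, 0, 0, 0, 0, 0, 0, 0, 0, 0]
30 [9, 0, 0, 0, 0, 2, 2, 2,
[... 314 characters left out ...]
 0, 0, 0, 0, 0, 0, 0]
60 [0, 0, 0, 0, 0, 0, 0, 0, 0, 0, 0, 0, 0, 0, 0, 0, 0, 0, 0, 0, 0, 0, 0, 0, 0, 0, 0, 0, 0, 0, 0, 0, 0, 0, 0, 0, 0, 0, 0]
70 [0, 0, 0, 0, 0, 0, 0, 0, 0, 0, 0, 0, 0, 0, 0, 0, 0, 0, 0, 0, 0, 0, 0, 0, 0, 0, 0, 0, 0, 0, 0, 0, 0, 0, 0, 0, 0, 0, 0]
80 [0, 0, 0, 0, 0, 0, 0, 0, 0, 0, 0, 0, 0, 0, 0, 0, 0, 0, 0, 0, 0, 0, 0, 0, 0, 0, 0, 0, 0, 0, 0, 0, 0, 0, 0, 0, 0, 0, 0]
90 [0, 0, 0, 0, 0, 0, 0, 0, 0, 0, 0, 0, 0, 0, 0, 0, 0, 0, 0, 0, 0, 0, 0, 0, 0, 0, 0, 0, 0, 0, 0, 0, 0, 0, 0, 0, 0, 0, 0]
[[-0.962, 0.271, -0.0], [0.271, 0.962, -0.0], [-0.0, -0.0, -1.0]]h.py:27: RuntimeWarning: overflow encountered in scalar negative
  f=lambda p:-(M&(m:=sil(c,parts,p,z0,roi))).sum()/((M|m).sum())
```

View pics/crop1.png

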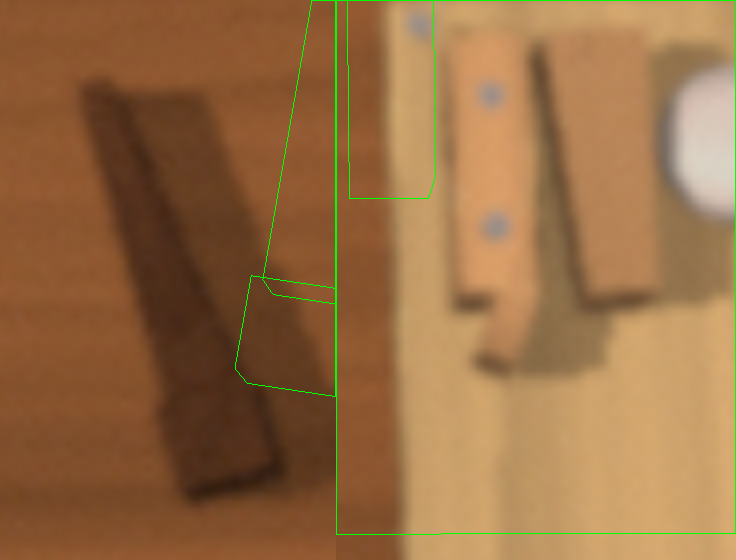

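The crop shows the dark key with its head at the lower right (full-image (248,264)), its tip at (233,221) and its straight side on the left. This confirms the choice. My fit contours are off because of an unsigned-integer bug. I'll fix that on the saved image and start the approach.

```bash
python3 -m handwheel '[{"offset":[-0.04,-0.022,0],"roll":-0.05},{"offset":[-0.08,-0.045,0],"roll":-0.1},{"offset":[-0.12,-0.067,0],"roll":-0.15},{"offset":[-0.16,-0.09,0],"roll":-0.2},{"offset":[-0.2,-0.112,0],"roll":-0.25},{"offset":[-0.24,-0.135,0],"roll":-0.3},{"offset":[-0.28,-0.157,0],"roll":-0.35},{"offset":[-0.32,-0.18,0],"roll":-0.4},{"offset":[-0.36,-0.202,0],"roll":-0.45},{"offset":[-0.4,-0.225,0],"roll":-0.5}]' 1
sed -i 's/\.sum()\/((M|m)\.sum())/.sum().astype(float)\/((M|m).sum())/; s/M&(m:=/M\&(m:=/' h.py
sed -i 's/f=lambda p:-(M&(m:=sil(c,parts,p,z0,roi)))/f=lambda p:-1.0*(M\&(m:=sil(c,parts,p,z0,roi)))/;s/-1.0\*(M/-1.0*(M/' h.py
python3 - <<'E'
from h import *
c=load('top'); P,Z=measure(c)
kp,i=fit(c,KEY,(.53,.2,.25),0,Z>.006,(205,200,60,90)); print('key',kp,i)
jp,i=fit(c,BOARD,(.58,-.08,-.02),0,Z>.009,(320,170,130,125)); print('jig',jp,i)
R=lambda a:np.array([[np.cos(a),-np.sin(a)],[np.sin(a),np.cos(a)]])
print('head',kp[:2]+R(kp[2])@[-.014,-.012])
m=np.zeros_like(Z,bool); m[190:240,350:376]=1
hi=(Z>.040)&m
q=(P[hi][:,:2]-jp[:2])@R(jp[2])*1e3
for a in range(-30,90,10):
    s=q[(q[:,0]>=a)&(q[:,0]<a+10)][:,1]; print(a,np.sort(np.round(s)).astype(int)[::3].tolist())
big=cv2.resize(c['image'][:,:,::-1],None,fx=S,fy=S,interpolation=cv2.INTER_CUBIC)
def crop(roi,parts,p):
    x,y,w,h=roi; b=big[y*S:(y+h)*S,x*S:(x+w)*S].copy()
    for prt in parts:
        cs,_=cv2.findContours(sil(c,[prt],p,0,roi),0,1); cv2.drawContours(b,cs,-1,(0,255,0),1)
    return b
a=crop((220,210,42,70),KEY,kp); b=crop((340,190,50,70),BOARD+RAIL,jp)
cv2.imwrite('pics/crop2.png',np.hstack([a,b]))
s=read_state(); print(s['t'],s['position'],np.round(s['tool_rot'],4).tolist(),s['wrist_force'])
E
```

```text
t: 1.9
position: [0.4812, 0.2268, 0.2315]
tool_rot: [[-0.974, -0.225, 0.001], [-0.225, 0.974, 0.0], [-0.001, 0.0, -1.0]]
wrist_force: [0.8, 0.7, 0.9]
gripper_width: 1.003
grasp_force: 0.0
key [0.52345103 0.20632873 0.26929106] 0.617371222010242
jig [ 0.58159858 -0.09042228  0.00673384] 0.9549142410618017
head [0.51314817 0.19103654]
-30 [9]
-20 [6, 8, 9, 11, 13, 13, 15, 17, 18]
-10 [-23, -15, 3, 3, 6, 8, 10, 11, 13, 15, 22]
0 [-24, -23, -21, -18, -17, -16, -14, -13, 0, 3, 3, 5, 8, 10, 11, 12, 15, 15, 17, 19, 20, 22, 24, 24]
10 [-24, -23, -21, -19, -19, -16, -14, -13, 2, 3, 5, 7, 9, 10, 12, 14, 16, 17, 19, 21, 23, 24]
20 [-24, -24, -21, -19, -19, -17, -15, -14, -12, -10, 2, 4, 6, 7, 9, 12, 14, 14, 16, 18, 21, 21, 23]
30 [-25, -24, -22, -20, -18, -17, -15, -12, -11, -10, 1, 2, 4, 6, 6, 9, 11, 11, 14, 16, 18, 18, 21, 23]
40 [-25, -25, -23, -20, -18, -17, -15, -13, -11, -10, -9, 1, 1, 3, 6, 8, 8, 10, 11, 13, 15, 16, 18, 20, 22, 22]
50 [-26, -25, -23, -21, -19, -18, -16, -14, -12, -11, -9, -7, 0, 1, 3, 5, 7, 8, 10, 13, 13, 15, 17, 19, 20, 22, 24, 24]
60 [-26, -26, -24, -21, -21, -19, -16, -14, -13, -12, -10, -7, -7, 0, 3, 5, 5, 7, 10, 12, 14, 15, 17, 19, 21, 24, 24]
70 [-27, -26, -24, -22, -19, -18, -17, -15, -12, -10, -10, -7, -5, 2, 4, 5, 7, 9, 12, 12, 14, 16, 19, 21, 23]
80 []
1.9 [0.48117714 0.22681211 0.23154952] [[-0.9743, -0.2252, 0.0006], [-0.2252, 0.9743, 0.0003], [-0.0007, 0.0002, -1.0]] [0.84168519 0.70982653 0.8766155 ]
```

View pics/crop2.png

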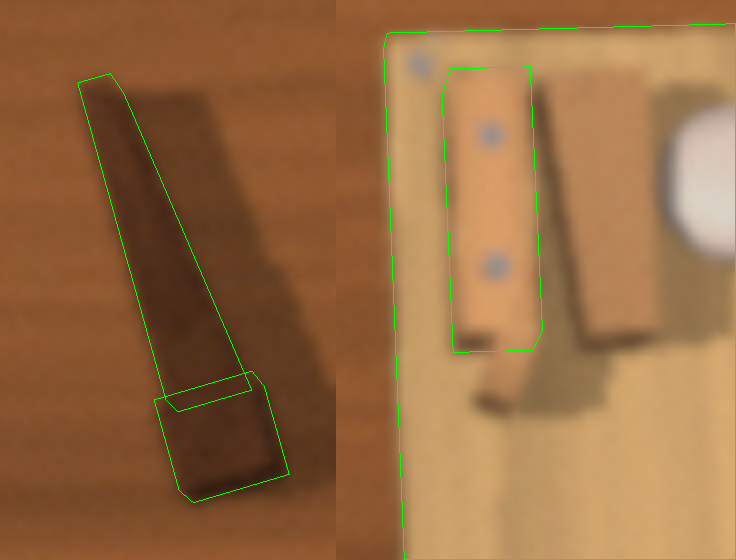

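The contours now match the picture. The key's head centre is at (0.513, 0.191) with yaw 0.269, and the mouth is at (0.5816, -0.0904) with yaw 0.007. Now I'll descend over the head.

```bash
python3 -m handwheel '[{"offset":[-0.006,-0.014,0.03],"roll":-0.014},{"offset":[-0.012,-0.028,0.06],"roll":-0.028},{"offset":[-0.019,-0.042,0.09],"roll":-0.042},{"offset":[-0.019,-0.042,0.12],"roll":-0.042},{"offset":[-0.019,-0.042,0.15],"roll":-0.042},{"offset":[-0.019,-0.042,0.18],"roll":-0.042},{"offset":[-0.019,-0.042,0.205],"roll":-0.042},{"offset":[-0.019,-0.042,0.22],"roll":-0.042},{"offset":[-0.019,-0.042,0.23],"roll":-0.042},{"offset":[-0.019,-0.042,0.23],"roll":-0.042}]' 0.65
```

```text
t: 2.9
position: [0.5073, 0.1915, 0.0005]
tool_rot: [[-0.965, -0.264, -0.002], [-0.264, 0.965, -0.0], [0.002, 0.0, -1.0]]
wrist_force: [-0.3, -0.6, -0.3]
gripper_width: 0.651
grasp_force: 0.0
```

```bash
python3 -m handwheel '[{"offset":[0,0,0],"roll":0},{"offset":[0,0,0],"roll":0},{"offset":[0,0,0],"roll":0},{"offset":[0,0,0],"roll":0},{"offset":[0,0,0],"roll":0},{"offset":[0,0,0],"roll":0},{"offset":[0,0,0],"roll":0},{"offset":[0,0,0],"roll":0},{"offset":[0,0,-0.03],"roll":0},{"offset":[0,0,-0.06],"roll":0}]' 0.1 40
python3 - <<'E'
from h import *
c=snap('top'); cv2.imwrite('pics/grip.png',cv2.resize(c['image'][200:300,210:310,::-1],None,fx=5,fy=5,interpolation=cv2.INTER_CUBIC))
s=read_state();print(s['position'],s['tool_rot'].tolist() if hasattr(s['tool_rot'],'tolist') else s['tool_rot'],s['gripper_width'],s['wrist_force'])
E
```

```text
t: 3.9
position: [0.5064, 0.1914, 0.061]
tool_rot: [[-0.965, -0.264, -0.003], [-0.264, 0.965, -0.0], [0.003, 0.0, -1.0]]
wrist_force: [0.8, 0.4, -0.2]
gripper_width: 0.346
grasp_force: 40.0
[0.51081906 0.19221606 0.06706757] [[-0.9644064362449981, -0.26433306499646303, 0.006946688333183945], [-0.264332529170466, 0.9644310708052145, 0.0010117746053924554], [-0.006967047550251594, -0.0008604737549997342, -0.9999753596131005]] 0.3493156178883747 [4.34007274 2.73912233 1.38607068]
```

View pics/grip.png

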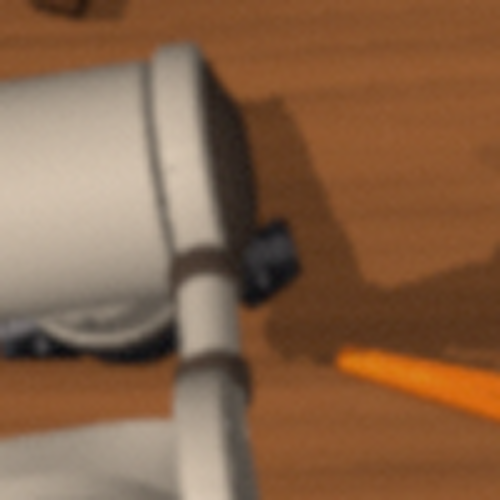

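The fingers hold the head (opening 0.346 = 29 mm, 40 N) and the shadow shows the key lifted. The picture also shows the orange look-alike at crop (340,360), untouched. Now I'll carry the key to the front of the mouth.

```bash
python3 -m handwheel '[{"offset":[0.015,-0.027,-0.02],"roll":0.026},{"offset":[0.030,-0.053,-0.04],"roll":0.052},{"offset":[0.046,-0.080,-0.04],"roll":0.078},{"offset":[0.061,-0.106,-0.04],"roll":0.104},{"offset":[0.076,-0.133,-0.04],"roll":0.130},{"offset":[0.091,-0.159,-0.04],"roll":0.156},{"offset":[0.106,-0.186,-0.04],"roll":0.182},{"offset":[0.122,-0.212,-0.04],"roll":0.208},{"offset":[0.137,-0.239,-0.04],"roll":0.234},{"offset":[0.152,-0.266,-0.04],"roll":0.260}]'
python3 - <<'E'
from h import *
c=snap('top');c=snap('top'); c=snap('top'); cv2.imwrite('pics/pre.png',cv2.resize(c['image'][180:320,330:450,::-1],None,fx=4,fy=4,interpolation=cv2.INTER_CUBIC))
s=read_state();print(s['t'],s['position'],np.round(s['tool_rot'],4).tolist(),s['gripper_width'],s['wrist_force'])
E
```

```text
t: 4.95
position: [0.4308, -0.1061, 0.1012]
tool_rot: [[-1.0, -0.006, 0.0], [-0.006, 1.0, -0.0], [-0.0, -0.0, -1.0]]
wrist_force: [0.2, -0.5, -1.4]
gripper_width: 0.341
grasp_force: 40.2
5.1 [ 0.43116019 -0.1061786   0.10129944] [[-1.0, -0.0042, 0.0001], [-0.0042, 1.0, 0.0], [-0.0001, 0.0, -1.0]] 0.3512796311051777 [ 0.04303846  0.84513781 -0.81113611]
```

View pics/pre.png

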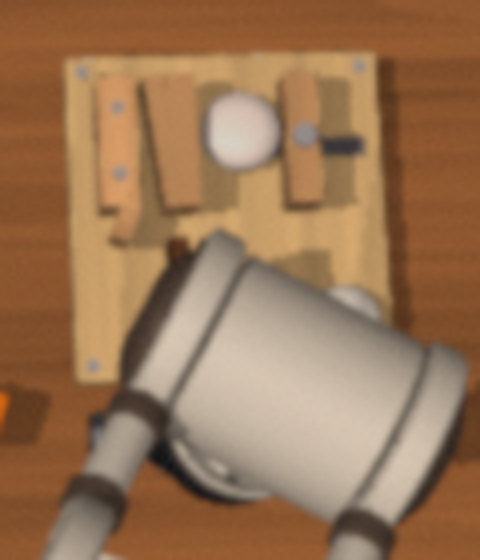

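The tip shows at crop (178,243), just right of the guide end at (122,240). It is still 80 mm too high, so parallax shifts it. I'll check its depth.

```bash
python3 - <<'E'
from h import *
c=load('top');P=cloud(c)
b=P[232:252,364:386].reshape(-1,3); im=c['image'][232:252,364:386].reshape(-1,3)
k=(b[:,2]>.09)&(b[:,2]<.14)
for p,q in zip(b[k],im[k]): print(np.round(p,4),q)
E
```

```text
[ 0.5484 -0.0972  0.1176] [122  92  60]
[ 0.5467 -0.0983  0.1262] [120  87  57]
[ 0.5465 -0.1004  0.1271] [129  95  59]
[ 0.5467 -0.1028  0.1258] [138 103  66]
[ 0.547  -0.1052  0.1239] [152 115  75]
[ 0.5455 -0.0967  0.1207] [95 66 41]
[ 0.5447 -0.0984  0.1251] [89 55 32]
[ 0.544  -0.1001  0.1286] [98 64 39]
[ 0.5443 -0.1025  0.1269] [101  66  40]
[ 0.545  -0.1053  0.1227] [121  86  54]
[ 0.544  -0.1068  0.1276] [164 126  83]
[ 0.5443 -0.0973  0.1151] [81 55 34]
[ 0.5416 -0.0977  0.1296] [81 49 28]
[ 0.5424 -0.1005  0.1253] [88 51 30]
[ 0.5422 -0.1026  0.126 ] [88 54 33]
[ 0.542  -0.1047  0.1267] [106  74  46]
[ 0.5425 -0.1072  0.1239] [145 109  73]
[ 0.5408 -0.0963  0.1223] [79 52 31]
[ 0.5399 -0.098   0.1267] [80 47 26]
[ 0.5402 -0.1004  0.1249] [85 50 28]
[ 0.5402 -0.1026  0.1248] [83 50 31]
[ 0.5394 -0.1043  0.129 ] [84 58 36]
[ 0.5398 -0.0971  0.1151] [82 55 31]
[ 0.5378 -0.098   0.126 ] [78 46 29]
[ 0.5372 -0.0998  0.1291] [83 51 33]
[ 0.5373 -0.0968  0.1165] [84 60 38]
[ 0.5356 -0.0978  0.1264] [71 45 29]
[ 0.535  -0.0967  0.1168] [83 61 41]
```

```bash
python3 -m handwheel '[{"offset":[0,0.001,0.010],"roll":0},{"offset":[0,0.002,0.025],"roll":0},{"offset":[0,0.003,0.04],"roll":0},{"offset":[0,0.003,0.055],"roll":0},{"offset":[0,0.003,0.067],"roll":0},{"offset":[0,0.003,0.075],"roll":0},{"offset":[0,0.003,0.08],"roll":0},{"offset":[0,0.003,0.081],"roll":0},{"offset":[0,0.003,0.081],"roll":0},{"offset":[0,0.003,0.081],"roll":0}]'
python3 - <<'E'
from h import *
c=snap('top'); cv2.imwrite('pics/pre2.png',cv2.resize(c['image'][185:265,345:395,::-1],None,fx=7,fy=7,interpolation=cv2.INTER_CUBIC))
s=read_state();print(s['t'],s['position'],np.round(s['tool_rot'],4).tolist(),s['gripper_width'],s['wrist_force'])
P=cloud(c);b=P[228:256,360:386].reshape(-1,3); im=c['image'][228:256,360:386].reshape(-1,3)
k=(b[:,2]>.025)&(b[:,2]<.055)&(im[:,0]<105)
for p,q in zip(b[k],im[k]): print(np.round(p,4),q[0])
E
```

```text
t: 6.1
position: [0.4319, -0.1023, 0.0206]
tool_rot: [[-1.0, -0.007, 0.001], [-0.007, 1.0, -0.001], [-0.001, -0.001, -1.0]]
wrist_force: [-0.0, -0.1, -0.8]
gripper_width: 0.349
grasp_force: 40.4
6.15 [ 0.43182443 -0.10229646  0.0206327 ] [[-1.0, -0.0071, 0.0008], [-0.0071, 1.0, -0.0005], [-0.0008, -0.0005, -1.0]] 0.3483948101870673 [-0.43078238  0.64412974 -0.68532004]
[ 0.543  -0.0909  0.0459] 88
[ 0.5436 -0.0936  0.0422] 94
[ 0.5427 -0.0954  0.0473] 99
[ 0.5435 -0.0983  0.0421] 97
[ 0.5406 -0.0907  0.0461] 87
[ 0.5402 -0.0928  0.0484] 91
[ 0.5402 -0.0952  0.048 ] 95
[ 0.5398 -0.0974  0.0496] 92
[ 0.54   -0.0999  0.0481] 89
[ 0.5396 -0.0915  0.0379] 83
[ 0.5381 -0.093   0.0463] 86
[ 0.5382 -0.0954  0.0453] 89
[ 0.5376 -0.0974  0.049 ] 85
[ 0.5358 -0.0905  0.0462] 82
[ 0.5351 -0.0925  0.0502] 76
[ 0.5332 -0.0903  0.048 ] 74
```

View pics/pre2.png

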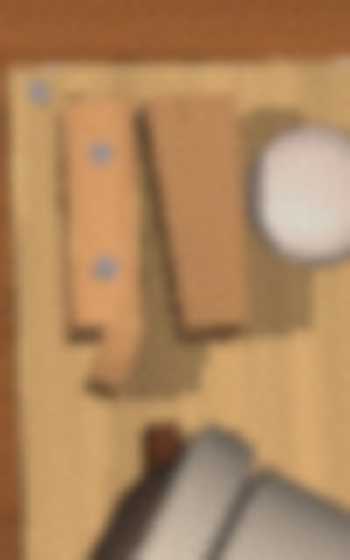

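The picture shows the tip at crop (161,435), with its straight side about 1 mm to the +y side of the rail's inner face line. The jaw corner is at (187,335). I'll shift 1.5 mm to -y and slide in.

```bash
python3 -m handwheel '[{"offset":[-0.004,-0.001,0],"roll":0},{"offset":[-0.010,-0.0015,0],"roll":0},{"offset":[-0.017,-0.0015,0],"roll":0},{"offset":[-0.024,-0.0015,0],"roll":0},{"offset":[-0.031,-0.0015,0],"roll":0},{"offset":[-0.038,-0.0015,0],"roll":0},{"offset":[-0.045,-0.0015,0],"roll":0},{"offset":[-0.052,-0.0015,0],"roll":0},{"offset":[-0.058,-0.0015,0.0005],"roll":0},{"offset":[-0.060,-0.0015,0.001],"roll":0}]'
python3 - <<'E'
from h import *
c=snap('top'); cv2.imwrite('pics/ins1.png',cv2.resize(c['image'][185:265,345:410,::-1],None,fx=7,fy=7,interpolation=cv2.INTER_CUBIC))
s=read_state();print(s['t'],s['position'],s['wrist_force'],s['torque'])
E
```

```text
t: 7.15
position: [0.4919, -0.1035, 0.0207]
tool_rot: [[-1.0, -0.008, -0.002], [-0.008, 1.0, -0.001], [0.002, -0.001, -1.0]]
wrist_force: [-12.0, -0.3, 22.9]
gripper_width: 0.343
grasp_force: 43.5
7.2 [ 0.49212624 -0.10355424  0.02070195] [-8.03997862  1.12373362 15.35355483] [0.06187374 1.46914878 0.054827  ]
```

View pics/ins1.png

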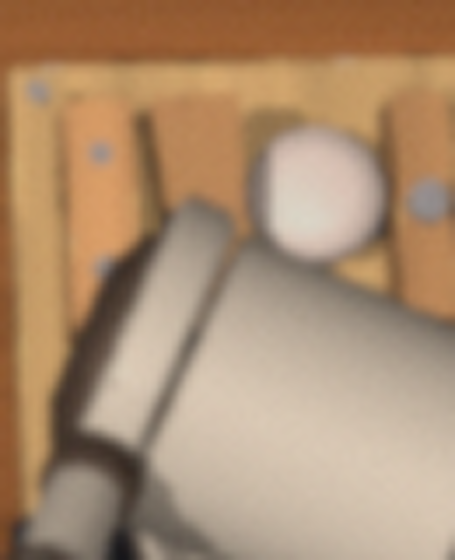

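```bash
python3 -m handwheel '[{"offset":[0,0,-0.001],"roll":0},{"offset":[0,0,-0.001],"roll":0},{"offset":[-0.003,0,-0.001],"roll":0},{"offset":[-0.006,0,-0.001],"roll":0},{"offset":[-0.009,0,-0.001],"roll":0},{"offset":[-0.012,0,-0.001],"roll":0},{"offset":[-0.015,0,-0.001],"roll":0},{"offset":[-0.015,0,-0.001],"roll":0},{"offset":[-0.015,0,-0.001],"roll":0},{"offset":[-0.015,0,-0.001],"roll":0}]'
```

```text
t: 8.2
position: [0.5068, -0.1031, 0.0208]
tool_rot: [[-1.0, -0.007, -0.0], [-0.007, 1.0, -0.0], [0.0, -0.0, -1.0]]
wrist_force: [-2.6, 1.4, 8.1]
gripper_width: 0.343
grasp_force: 41.5
```

```bash
python3 -m handwheel '[{"offset":[0,0,0],"roll":0},{"offset":[0,0,0],"roll":0},{"offset":[0,0,0],"roll":0},{"offset":[0,0,0],"roll":0},{"offset":[0,0,-0.002],"roll":0},{"offset":[0.006,0,-0.006],"roll":0},{"offset":[0.015,0,-0.006],"roll":0},{"offset":[0.025,0,-0.006],"roll":0},{"offset":[0.033,0,-0.006],"roll":0},{"offset":[0.038,0,-0.006],"roll":0}]' 0.6
python3 -m handwheel '[{"offset":[0,0,0],"roll":0},{"offset":[0,0,0],"roll":0},{"offset":[0,0,0],"roll":0},{"offset":[0,0,0],"roll":0},{"offset":[0,0,0],"roll":0},{"offset":[0,0,0],"roll":0},{"offset":[0,0,0],"roll":0},{"offset":[0,0,0],"roll":0},{"offset":[0,0,0],"roll":0},{"offset":[0,0,0],"roll":0}]' 0
python3 - <<'E'
from h import *
c=snap('top'); cv2.imwrite('pics/rel.png',cv2.resize(c['image'][185:285,340:420,::-1],None,fx=6,fy=6,interpolation=cv2.INTER_CUBIC))
s=read_state();print(s['t'],s['position'],s['wrist_force'],s['gripper_width'])
E
```

```text
t: 9.2
position: [0.4672, -0.1031, 0.0261]
tool_rot: [[-1.0, -0.007, -0.001], [-0.007, 1.0, 0.0], [0.001, 0.0, -1.0]]
wrist_force: [-0.8, 0.4, 0.1]
gripper_width: 0.6
grasp_force: 0.0
t: 10.2
position: [0.4685, -0.1033, 0.0263]
tool_rot: [[-1.0, -0.007, -0.0], [-0.007, 1.0, 0.0], [0.0, 0.0, -1.0]]
wrist_force: [0.3, 0.4, -0.8]
gripper_width: 0.004
grasp_force: 0.0
10.25 [ 0.46847946 -0.10330868  0.02629356] [ 0.42541741  0.42318534 -0.10826377] -0.0013309630287212067
```

View pics/rel.png

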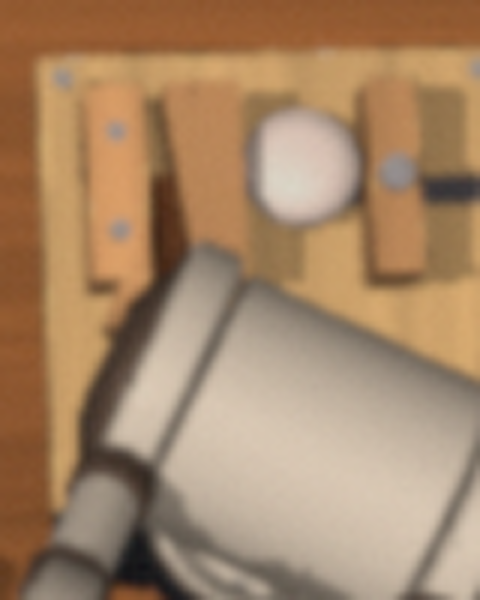

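The picture shows the key's dark body lying between rail and jaw (crop (170,220)), with its tip about 40 mm in and the pebble untouched. Now I'll push from behind with the fingers shut.

```bash
python3 -m handwheel '[{"offset":[-0.003,0,0],"roll":0},{"offset":[-0.006,0,0],"roll":0},{"offset":[-0.009,0,0],"roll":0},{"offset":[-0.011,0,0],"roll":0},{"offset":[-0.013,0,0],"roll":0},{"offset":[-0.015,0,0],"roll":0},{"offset":[-0.017,0,0],"roll":0},{"offset":[-0.019,0,0],"roll":0},{"offset":[-0.021,0,0],"roll":0},{"offset":[-0.021,0,0],"roll":0}]'
```

```text
t: 11.25
position: [0.4898, -0.1032, 0.0263]
tool_rot: [[-1.0, -0.007, 0.0], [-0.007, 1.0, -0.0], [-0.0, -0.0, -1.0]]
wrist_force: [-0.1, 0.0, 0.2]
gripper_width: -0.0
grasp_force: 0.0
```

```bash
python3 -m handwheel '[{"offset":[-0.001,0,0],"roll":0},{"offset":[-0.002,0,0],"roll":0},{"offset":[-0.003,0,0],"roll":0},{"offset":[-0.004,0,0],"roll":0},{"offset":[-0.005,0,0],"roll":0},{"offset":[-0.006,0,0],"roll":0},{"offset":[-0.007,0,0],"roll":0},{"offset":[-0.008,0,0],"roll":0},{"offset":[-0.008,0,0],"roll":0},{"offset":[-0.008,0,0],"roll":0}]'
python3 - <<'E'
from h import *
c=snap('top'); cv2.imwrite('pics/p1.png',cv2.resize(c['image'][185:285,340:420,::-1],None,fx=6,fy=6,interpolation=cv2.INTER_CUBIC))
d=snap('scene'); cv2.imwrite('pics/p1s.png',cv2.resize(d['image'][210:310,200:330,::-1],None,fx=6,fy=6,interpolation=cv2.INTER_CUBIC))
E
```

```text
t: 12.25
position: [0.4975, -0.1031, 0.0263]
tool_rot: [[-1.0, -0.007, 0.0], [-0.007, 1.0, -0.0], [-0.0, -0.0, -1.0]]
wrist_force: [-0.6, 0.5, -0.1]
gripper_width: 0.002
grasp_force: 0.4
```

View pics/p1s.png

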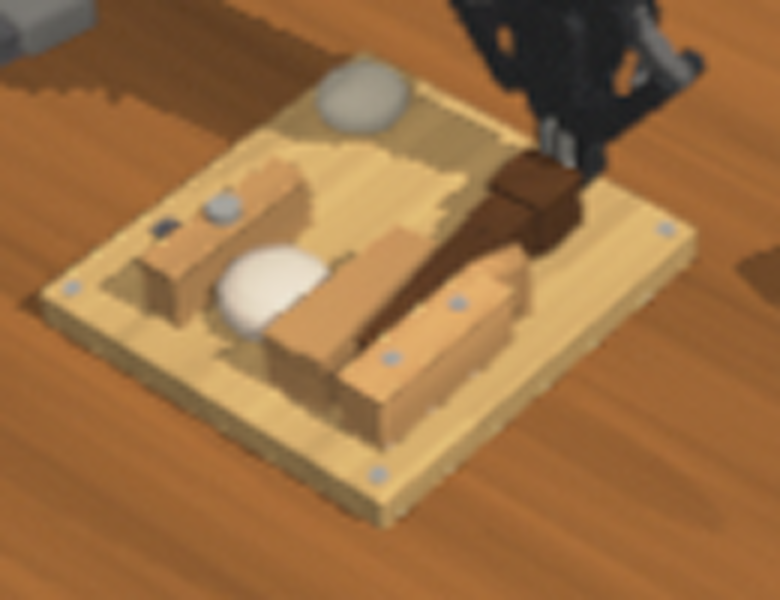

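The picture shows the key flat along the rail, tip near crop (365,342), head outside, and fingers at the back of the head (560,150). The pebble is still loose, so I'll go in 2 mm steps.

```bash
python3 -m handwheel '[{"offset":[-0.0005,0,0],"roll":0},{"offset":[-0.001,0,0],"roll":0},{"offset":[-0.0015,0,0],"roll":0},{"offset":[-0.002,0,0],"roll":0},{"offset":[-0.002,0,0],"roll":0},{"offset":[-0.002,0,0],"roll":0},{"offset":[-0.002,0,0],"roll":0},{"offset":[-0.002,0,0],"roll":0},{"offset":[-0.002,0,0],"roll":0},{"offset":[-0.002,0,0],"roll":0}]'|egrep 'posi|wrist|^t:'
python3 - <<'E'
from h import *
for n in('top','scene'):
    c=load(n); P=cloud(c)
    m=(P[...,0]>.58)&(P[...,0]<.68)&(P[...,1]>-.113)&(P[...,1]<-.088)&(P[...,2]>.03)&(P[...,2]<.06)&(c['image'].max(2)<95)
    q=P[m]; print(n,len(q),np.round(np.sort(q[:,0])[-6:]-.5816,4))
E
```

```text
t: 13.35
position: [0.4996, -0.1031, 0.0264]
wrist_force: [-0.1, 0.4, -0.8]
top 9 [0.0438 0.0451 0.0457 0.046  0.0473 0.0498]
scene 20 [0.0105 0.017  0.018  0.0189 0.0241 0.0552]
```

```bash
python3 -m handwheel '[{"offset":[-0.0005,0,0],"roll":0},{"offset":[-0.001,0,0],"roll":0},{"offset":[-0.0015,0,0],"roll":0},{"offset":[-0.002,0,0],"roll":0},{"offset":[-0.0025,0,0],"roll":0},{"offset":[-0.003,0,0],"roll":0},{"offset":[-0.003,0,0],"roll":0},{"offset":[-0.003,0,0],"roll":0},{"offset":[-0.003,0,0],"roll":0},{"offset":[-0.003,0,0],"roll":0}]'|egrep 'posi|wrist|^t:'
```

```text
t: 14.35
position: [0.5025, -0.1031, 0.0263]
wrist_force: [-0.8, 1.1, 0.2]
```

```bash
python3 -m handwheel '[{"offset":[-0.0005,0,0],"roll":0},{"offset":[-0.001,0,0],"roll":0},{"offset":[-0.0015,0,0],"roll":0},{"offset":[-0.002,0,0],"roll":0},{"offset":[-0.002,0,0],"roll":0},{"offset":[-0.002,0,0],"roll":0},{"offset":[-0.002,0,0],"roll":0},{"offset":[-0.002,0,0],"roll":0},{"offset":[-0.002,0,0],"roll":0},{"offset":[-0.002,0,0],"roll":0}]'|egrep 'posi|wrist|^t:'
```

```text
t: 15.35
position: [0.5049, -0.1033, 0.0265]
wrist_force: [-0.3, 0.5, -0.0]
```

```bash
cat > g.py <<'E'
from h import *
F=[]
for i in range(3): c=snap('top'); F.append(read_state()['wrist_force'])
print('F',np.round(np.mean(F,0),2))
im=c['image'].astype(int)
for r in (208,212,216): print(r,' '.join('%d/%d'%(a,a-b) for a,b in zip(im[r,362:408,0],im[r,362:408,2])))
d=snap('scene'); P=cloud(d)
m=(P[...,0]>.58)&(P[...,0]<.68)&(P[...,1]>-.113)&(P[...,1]<-.08)&(P[...,2]>.03)&(P[...,2]<.06)&(d['image'].max(2)<100)
q=P[m]; print(len(q),np.round(q[np.argsort(q[:,0])[-6:]]-[.5816,-.0904,.018],3).tolist())
E
python3 g.py
```

```text
F [ 0.02 -0.08 -0.01]
208 202/106 182/97 138/74 89/54 80/55 82/51 99/41 126/36 139/29 138/26 134/23 129/23 125/25 125/27 124/32 139/50 166/77 180/93 175/86 151/62 133/35 142/26 172/29 208/34 217/34 218/33 218/35 217/34 218/36 217/37 216/37 214/36 211/36 203/35 191/33 176/31 150/29 118/35 118/58 142/74 170/91 176/94 178/94 182/96 185/96 187/98
212 190/98 157/82 113/58 72/29 76/20 111/26 146/27 167/29 169/30 166/28 163/29 156/28 153/26 147/25 137/26 134/38 139/53 129/40 120/29 115/23 118/21 134/22 163/22 198/25 208/27 214/26 216/28 217/29 218/31 219/31 218/33 217/35 216/35 215/37 208/34 198/34 180/31 153/30 122/38 137/66 165/78 164/54 156/24 152/12 149/10 147/13
216 67/25 69/23 80/24 113/26 157/30 180/33 187/32 188/33 184/32 183/32 179/32 173/30 161/29 145/36 134/41 133/30 149/27 156/27 154/27 152/27 150/26 145/26 142/25 138/25 133/22 129/23 127/21 131/21 140/21 155/22 165/25 177/27 191/30 198/32 195/32 186/32 161/28 123/25 105/45 142/70 173/86 170/80 160/61 151/45 149/40 154/49
43 [[0.047, -0.005, 0.027], [0.048, -0.004, 0.026], [0.053, -0.003, 0.027], [0.053, -0.006, 0.025], [0.062, -0.004, 0.023], [0.063, -0.002, 0.029]]
```

```bash
python3 -m handwheel '[{"offset":[-0.0005,0,0],"roll":0},{"offset":[-0.001,0,0],"roll":0},{"offset":[-0.0015,0,0],"roll":0},{"offset":[-0.002,0,0],"roll":0},{"offset":[-0.0025,0,0],"roll":0},{"offset":[-0.0025,0,0],"roll":0},{"offset":[-0.0025,0,0],"roll":0},{"offset":[-0.0025,0,0],"roll":0},{"offset":[-0.0025,0,0],"roll":0},{"offset":[-0.0025,0,0],"roll":0}]'|egrep 'posi|wrist|^t:'
```

```text
t: 16.55
position: [0.5071, -0.1031, 0.0264]
wrist_force: [-0.7, -0.6, 0.1]
```

```bash
python3 -m handwheel '[{"offset":[-0.0005,0,0],"roll":0},{"offset":[-0.001,0,0],"roll":0},{"offset":[-0.0015,0,0],"roll":0},{"offset":[-0.002,0,0],"roll":0},{"offset":[-0.002,0,0],"roll":0},{"offset":[-0.002,0,0],"roll":0},{"offset":[-0.002,0,0],"roll":0},{"offset":[-0.002,0,0],"roll":0},{"offset":[-0.002,0,0],"roll":0},{"offset":[-0.002,0,0],"roll":0}]'|egrep 'posi|wrist|^t:'
```

```text
t: 17.55
position: [0.5089, -0.103, 0.0262]
wrist_force: [-4.7, -0.3, 1.9]
```

The key starts to bite. From here I'll take small steps.

```bash
python3 -m handwheel '[{"offset":[-0.0002,0,0],"roll":0},{"offset":[-0.0004,0,0],"roll":0},{"offset":[-0.0006,0,0],"roll":0},{"offset":[-0.0008,0,0],"roll":0},{"offset":[-0.0008,0,0],"roll":0},{"offset":[-0.0008,0,0],"roll":0},{"offset":[-0.0008,0,0],"roll":0},{"offset":[-0.0008,0,0],"roll":0},{"offset":[-0.0008,0,0],"roll":0},{"offset":[-0.0008,0,0],"roll":0}]'|egrep 'posi|wrist|^t:'; python3 g.py | head -1
```

```text
t: 18.55
position: [0.5094, -0.103, 0.0262]
wrist_force: [-5.0, -0.2, 3.5]
F [-6.21 -0.58  2.64]
```

```bash
python3 -m handwheel '[{"offset":[-0.0002,0,0],"roll":0},{"offset":[-0.0004,0,0],"roll":0},{"offset":[-0.0006,0,0],"roll":0},{"offset":[-0.0008,0,0],"roll":0},{"offset":[-0.0008,0,0],"roll":0},{"offset":[-0.0008,0,0],"roll":0},{"offset":[-0.0008,0,0],"roll":0},{"offset":[-0.0008,0,0],"roll":0},{"offset":[-0.0008,0,0],"roll":0},{"offset":[-0.0008,0,0],"roll":0}]'|egrep 'posi|wrist|^t:'; python3 g.py | head -1
```

```text
t: 19.75
position: [0.5099, -0.103, 0.0262]
wrist_force: [-7.3, 0.0, 4.2]
F [-7.39 -0.76  3.91]
```

```bash
python3 -m handwheel '[{"offset":[-0.0002,0,0],"roll":0},{"offset":[-0.0004,0,0],"roll":0},{"offset":[-0.0006,0,0],"roll":0},{"offset":[-0.0008,0,0],"roll":0},{"offset":[-0.001,0,0],"roll":0},{"offset":[-0.001,0,0],"roll":0},{"offset":[-0.001,0,0],"roll":0},{"offset":[-0.001,0,0],"roll":0},{"offset":[-0.001,0,0],"roll":0},{"offset":[-0.001,0,0],"roll":0}]'|egrep 'posi|wrist|^t:'; python3 g.py | head -1
```

```text
t: 20.95
position: [0.5104, -0.103, 0.0261]
wrist_force: [-9.0, -0.3, 5.6]
F [-9.55 -0.95  5.29]
```

```bash
python3 -m handwheel '[{"offset":[-0.0002,0,0],"roll":0},{"offset":[-0.0004,0,0],"roll":0},{"offset":[-0.0006,0,0],"roll":0},{"offset":[-0.0008,0,0],"roll":0},{"offset":[-0.001,0,0],"roll":0},{"offset":[-0.0012,0,0],"roll":0},{"offset":[-0.0012,0,0],"roll":0},{"offset":[-0.0012,0,0],"roll":0},{"offset":[-0.0012,0,0],"roll":0},{"offset":[-0.0012,0,0],"roll":0}]'|egrep 'posi|wrist|^t:'; python3 g.py | head -1
```

```text
t: 22.15
position: [0.511, -0.1029, 0.026]
wrist_force: [-11.1, -0.8, 5.9]
F [-10.74  -1.17   5.9 ]
```

```bash
python3 -m handwheel '[{"offset":[-0.0002,0,0],"roll":0},{"offset":[-0.0004,0,0],"roll":0},{"offset":[-0.0006,0,0],"roll":0},{"offset":[-0.0008,0,0],"roll":0},{"offset":[-0.0008,0,0],"roll":0},{"offset":[-0.0008,0,0],"roll":0},{"offset":[-0.0008,0,0],"roll":0},{"offset":[-0.0008,0,0],"roll":0},{"offset":[-0.0008,0,0],"roll":0},{"offset":[-0.0008,0,0],"roll":0}]'|egrep 'posi|wrist|^t:'; python3 g.py | head -1
```

```text
t: 23.35
position: [0.5114, -0.1029, 0.0258]
wrist_force: [-11.7, -2.6, 6.7]
F [-12.17  -1.83   6.86]
```

The push is 12 N, inside the 10–15 N window. I'll back off straight and then rise.

```bash
python3 -m handwheel '[{"offset":[0.003,0,0],"roll":0},{"offset":[0.007,0,0],"roll":0},{"offset":[0.014,0,0],"roll":0},{"offset":[0.024,0,0],"roll":0},{"offset":[0.034,0,-0.01],"roll":0},{"offset":[0.044,0,-0.03],"roll":0},{"offset":[0.05,0,-0.05],"roll":0},{"offset":[0.05,0,-0.08],"roll":0},{"offset":[0.05,0,-0.11],"roll":0},{"offset":[0.05,0,-0.13],"roll":0}]'|egrep 'posi|wrist|^t:'
python3 -m handwheel '[{"offset":[0,0.03,0],"roll":0},{"offset":[0,0.07,0],"roll":0},{"offset":[0,0.11,0],"roll":0},{"offset":[0,0.15,0],"roll":0},{"offset":[0,0.19,0],"roll":0},{"offset":[0,0.22,0],"roll":0},{"offset":[0,0.24,0],"roll":0},{"offset":[0,0.25,0],"roll":0},{"offset":[0,0.25,0],"roll":0},{"offset":[0,0.25,0],"roll":0}]'|egrep 'posi|wrist|^t:'
python3 - <<'E'
from h import *
c=snap('top'); P,Z=measure(c); dk=(c['image'].max(2)<105)&(Z>.03)&(Z<.06)&(P[...,1]<-.07)&(P[...,1]>-.13)&(P[...,0]>.45)&(P[...,0]<.68)
q=P[dk]-[.5816,-.0904,.018]; q=q[np.argsort(q[:,0])]
print(len(q),np.round(q[:4],3).tolist(),np.round(q[-6:],3).tolist())
hd=q[(q[:,0]<-.04)]; print('head',hd.mean(0),'z head',np.median(hd[:,2]))
E
```

```text
t: 24.55
position: [0.4639, -0.1037, 0.1585]
wrist_force: [0.5, -0.2, -0.2]
t: 25.55
position: [0.4617, 0.1459, 0.1562]
wrist_force: [0.5, -0.0, -0.3]
407 [[-0.058, -0.016, 0.03], [-0.058, -0.02, 0.014], [-0.058, -0.018, 0.014], [-0.058, -0.008, 0.015]] [[0.065, -0.007, 0.03], [0.065, -0.002, 0.027], [0.066, -0.005, 0.025], [0.067, -0.007, 0.03], [0.067, -0.002, 0.029], [0.069, -0.005, 0.024]]
head [-0.05030793 -0.01022549  0.02981714] z head 0.030904917439692786
```

The tip is about 68 mm in, the key lies flat with its head outside, and the robot is clear.

```bash
python3 -c "
from station import finish_job
print(finish_job())"
```

```text
the job is handed in; nothing more can be done
None
```

I handed the job in with the key driven about 68 mm past the mouth by a final 12 N push, lying flat with its head outside, and the arm clear of everything. I could not measure the clamp's force on the pebble directly, and I didn't measure the bystanders again at the end.

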